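# Change the lab bench over to the next test

## Task

Change the bench over to the next test: first take the empty beaker off the magnetic stirrer and stand it in the shallow metal tray, then set out the three corked flasks one after another, largest first: the largest in the middle of the stirrer's round plate, next the middle-sized one in the middle of the balance's round pan, last the smallest in the middle of the white tile. It is glass, so set each piece down gently and upright, never dropping it or tipping it over, and leave the reagent bottle and the lidded jar where they stand.

Things in the scene. Friction and masses are not known exactly. Their poses are not given: they have to be found in the camera images.
- beaker: empty open beaker of clear glass, straight sides, 52 mm across, 70 mm tall, wall 3 mm, floor 4 mm thick, about 60 g, loose; at the start it stands on the stirrer's plate, within about 15 mm of its centre. Origin: centre of the underside, z up; the yaw means nothing
- flask_large: empty conical flask of clear glass with a brown cork, loose, upright, about 130 g; largest of the three: foot 80 mm across, 125 mm tall with the cork. Its cone ends 85 mm above the foot; above that the straight neck, 30 mm across, goes up to 110 mm, then the cork (4 mm narrower) to 125 mm. Grip the neck, fingertips above the cone. Origin: centre of the underside, z up; yaw means nothing
- flask_medium: empty conical flask of clear glass with a brown cork, loose, upright, about 85 g; middle-sized of the three: foot 64 mm across, 100 mm tall with the cork. Its cone ends 62 mm above the foot; above that the straight neck, 26 mm across, goes up to 87 mm, then the cork (4 mm narrower) to 100 mm. Grip the neck, fingertips above the cone. Origin: centre of the underside, z up; yaw means nothing
- flask_small: empty conical flask of clear glass with a brown cork, loose, upright, about 50 g; smallest of the three: foot 48 mm across, 76 mm tall with the cork. Its cone ends 42 mm above the foot; above that the straight neck, 22 mm across, goes up to 64 mm, then the cork (4 mm narrower) to 76 mm. Grip the neck, fingertips above the cone. Origin: centre of the underside, z up; yaw means nothing
- stirrer: magnetic stirrer, white housing 155 mm (x) by 125 mm (y) by 42 mm high with a black knob at its front, fixed to the bench; on it a dark round plate 110 mm across, its top 50 mm above the bench. Origin: on the bench, straight below the centre of the plate; the housing reaches 95 mm to -x and 60 mm to +x of it
- balance: laboratory balance, flat grey housing 165 mm (x) by 140 mm (y) by 30 mm high with a display at its front, fixed; on it a bare metal round pan 110 mm across, its top 40 mm above the bench, which does not give. Origin: on the bench, straight below the centre of the pan; the housing reaches 105 mm to -x and 60 mm to +x of it
- tile: square white porcelain tile lying flat on the bench, fixed, 120 by 120 by 10 mm, its sides along x and y. Origin: centre of its underside (its top is 10 mm higher)
- tray: shallow open metal tray, fixed, 180 mm (x) by 140 mm (y) outside, walls 4 mm thick and 25 mm high, floor 4 mm thick. Origin: centre of its underside
- bottle: reagent bottle of clear glass with a blue screw cap, 66 mm across, 130 mm tall, loose, 350 g, standing among the flasks; not to be moved. Origin: centre of its underside
- jar: low amber glass jar with a black screw lid, 60 mm across, 60 mm tall, loose, 200 g, standing among the flasks; not to be moved. Origin: centre of its underside
Mind the look-alikes: they are no part of the job. Leave any blue look-alike of the beaker alone.

How it is judged:
By the outcome, as a careful person would: the job done as asked, in the order asked, and still so for the second after the job is handed in, with the robot touching nothing.
It also fails if it takes over 128 s, if anything falls off the work surface, if the arm or the gripper's body presses on something with over 40 N, if the wrist force passes 120 N, or if a joint passes its speed limit or range.

## Robot

A 6-joint arm with a two-finger parallel gripper is mounted at the origin on the work surface. World frame = base frame: x ahead of the robot, y to its left, z up, the work surface at z = 0. Lengths are in m, angles in degrees, forces in N, time in s.
With the tool pointing down it reaches from about 0.4 to 0.825 m from the base axis. Payload 7 kg.
Tool frame: the origin (TCP) lies midway between the tips of the shut fingers; the grasp point (between the pads) lies 19 mm behind it; z points along the fingers, y is the line along which they close (so a half turn about z gives the same grasp; the last joint's range is limited). The gripper opens to 88 mm and grips with 3 to 60 N. Pads are 19 mm wide; open, the fingers measure 130 mm over their backs; the gripper's body (78 mm by 193 mm) begins 47 mm behind the grasp point.
Start: joints at [-57.175, 20.546, 0.682, 0, -70.136, -16.507], TCP at [0.19, -0.648, 0.227] pointing down, gripper open.
Joint ranges: [-176.03, 176.03], [-82.01, 121.73], [-58.28, 71.71], [-173.87, 95.51], [-174.79, -0.11], [-173.66, 173.66]. Speed limits (degrees/s): [136.94, 136.94, 172.46, 180, 180, 180].

## Interface

Orientations are given as [roll, pitch, yaw] about the fixed x, y, z axes, in that order (R = Rz(yaw) Ry(pitch) Rx(roll)).
In Python, from plant import ctrl gives the robot as it stands. The module is installed in compiled form; this text tells all that it offers.
- The arm moves only by the tool send_rows, never from a script. Its argument "plan" is a list that holds one entry, the list of rows, each a list of 6 numbers: the shift along the tool's x, y, z in cm, then the turn, a rotation vector about the tool's x, y, z in degrees. A call has 1 to 8 rows; each row is the pose to reach, as a shift and turn from the pose commanded when the call began, along the tool's axes at that moment; what a row does not reach only later rows make up. A row lasts 1/12 s, in which the tool goes at most 41.7 mm and 7.16 degrees, less where a joint would pass 70% of its speed; a pose out of reach is approached as far as the arm can. A call with a gripper value outside its range is refused whole. "fingers" is the opening, from 0 (shut) to 1 (fully open), set as the call begins (left out, the last holds). The fingers move at their own pace and stop on an object; the grip force is fixed at half the most. Time passes only in rows, so rows that repeat a pose let the fingers close. It gives the time, the measured TCP pose, the force, the opening and the grip force at its end, in the units of the state.
- ctrl.get_obs(): the state, without advancing time (a new reading comes with each control period).
- ctrl.snapshot(name): name is "scene" or "top" or "wrist"; returns a dict with "img" (480x640x3 uint8, red, green, blue), "K" (3x3 intrinsics, pixels), "pose" (4x4, takes a point from camera to world coordinates). Camera axes: x right, y down, z forward; pixel columns grow to the right and rows downward; lengths in m; the calibration is good to about 2 mm. A picture is of the moment at which its call begins. There is no depth.
- ctrl.close_job(): hands the job in; it is judged then, once.
The state is a dict: "clock": time; "joint_pos": joint angles; "qvel": joint speeds; "tau": joint torques, N m; "tool_pos": TCP position; "orientation": TCP orientation; "force": force on the tool from outside, world axes, zero at the start; "moment": the same for the moment, N m; "opening": finger opening in m; "gripper_force": force on a finger pad.
Only numpy, scipy, OpenCV 4.12 (cv2) and the standard library are available. Lean on these libraries where they do the work, as an engineer would, in place of code of your own. Each camera call takes 0.05 s, during which the arm holds its last target. There are 200 camera calls.

## Working session

There is one attempt and no reset: what is moved stays moved. The work goes in short steps, Python scripts to look and compute and a tool call to move; the robot and the scene stay as the last step left them, time stands still between calls to the robot, and variables do not carry over. Pictures are saved under pics/ and viewed, at most 14 in all, crops included, and the job is handed in when it is done.

Besides the shell and the picture viewer there is one more tool, called after ">>>" in YAML: its name, and indented under it one key for each argument. send_rows: Moves the arm, as the interface text tells. Its arguments: {"type":"object","properties":{"plan":{"type":"array","items":{"type":"array","items":{"type":"array","items":{"type":"number"}}}},"fingers":{"type":"number"}},"required":["plan"]}

```bash
mkdir -p pics
cat > h.py <<'E'
import numpy as np, cv2
from plant import ctrl
def snap(cam,name):
    s=ctrl.snapshot(cam); cv2.imwrite(f'pics/{name}.png',s['img'][:,:,::-1]); np.savez(f'pics/{name}.npz',K=s['K'],pose=s['pose']); return s
def px(name,u,v,z):
    d=np.load(f'pics/{name}.npz'); r=d['pose'][:3,:3]@np.linalg.inv(d['K'])@[u,v,1]; o=d['pose'][:3,3]
    return o+r*(z-o[2])/r[2]
def proj(name,p):
    d=np.load(f'pics/{name}.npz'); c=d['K']@(d['pose'][:3,:3].T@(np.array(p)-d['pose'][:3,3])); return c[:2]/c[2]
E
python3 - <<'E'
from h import *
np.set_printoptions(precision=4,suppress=True)
for c in ('top','scene'):
    s=snap(c,c+'0'); print(s['K'],s['pose'])
print(ctrl.get_obs())
E
```

```text
[[563.9852   0.     321.3707]
 [  0.     563.9852 236.354 ]
 [  0.       0.       1.    ]] [[ 0.014  -0.9754  0.2199  0.3159]
 [-0.9999 -0.0144 -0.0001 -0.0037]
 [ 0.0033 -0.2199 -0.9755  1.096 ]
 [ 0.      0.      0.      1.    ]]
[[547.2739   0.     321.6223]
 [  0.     547.2739 246.9185]
 [  0.       0.       1.    ]] [[ 0.763   0.4755 -0.4379  0.971 ]
 [ 0.6462 -0.5446  0.5346 -0.5675]
 [ 0.0157 -0.6908 -0.7228  0.8272]
 [ 0.      0.      0.      1.    ]]
{'clock': 0.1, 'joint_pos': array([-57.1753,  20.586 ,   0.6399,  -0.0175, -70.137 , -16.508 ]), 'qvel': array([-0.022 , -0.0137,  0.0824,  0.0037, -0.0753, -0.056 ]), 'tau': array([ -0.003 , -58.4163,  29.3749,   7.0157,   0.0101,  -0.0001]), 'tool_pos': array([ 0.1895, -0.6474,  0.2257]), 'orientation': array([ 179.9156,   -0.0079, -163.6893]), 'force': array([0.2668, 0.0004, 1.0718]), 'moment': array([ 0.0043,  0.0222, -0.0027]), 'gripper_force': 0.0, 'opening': 0.08764467243747329}
```

View pics/top0.png

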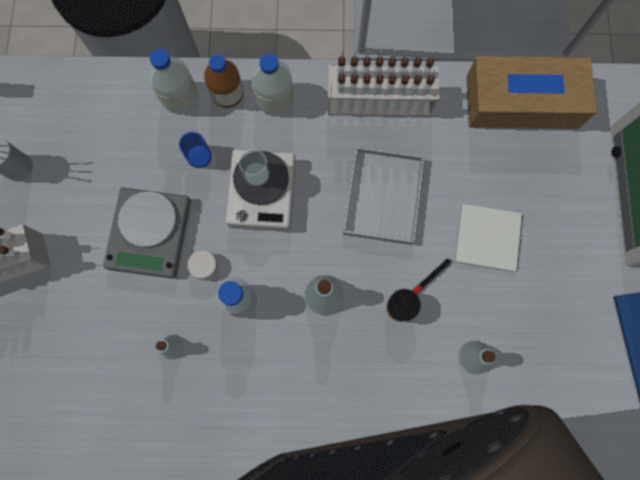

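View pics/scene0.png

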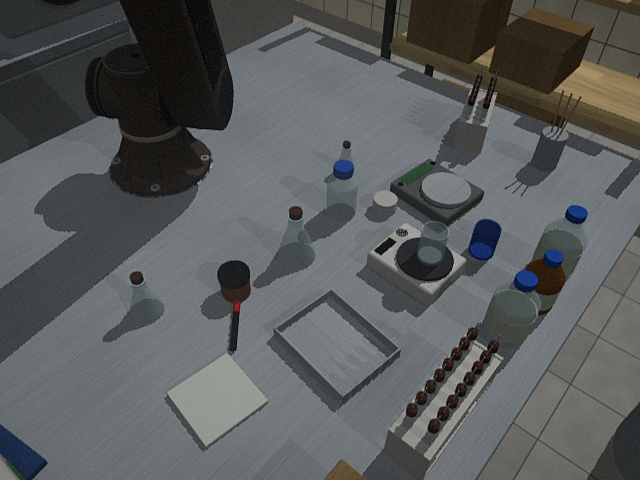

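Top view: beaker at about (255,170) on the stirrer, flask corks at (325,287), (161,346) and (488,356), tray at (385,197), tile at (489,238), pan at (147,219), blue look-alike beaker at (197,150). Next I enlarge the crops.

Run:
```python
import cv2,numpy as np
a=cv2.imread('pics/top0.png')
def c(x,y,w=100,h=75): return cv2.resize(a[y:y+h,x:x+w],(400,300),interpolation=cv2.INTER_CUBIC)
cv2.imwrite('pics/c1.png',np.vstack([np.hstack([c(100,185),c(215,145)]),np.hstack([c(125,310),c(430,320)])]))
cv2.imwrite('pics/c2.png',np.vstack([np.hstack([c(280,255),c(440,200)]),cv2.resize(a[140:253,335:485],(400,300),interpolation=3).repeat(1,0) if 0 else np.hstack([c(335,140,140,105),c(180,240)])]))
```

```text
(no output)
```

View pics/c1.png

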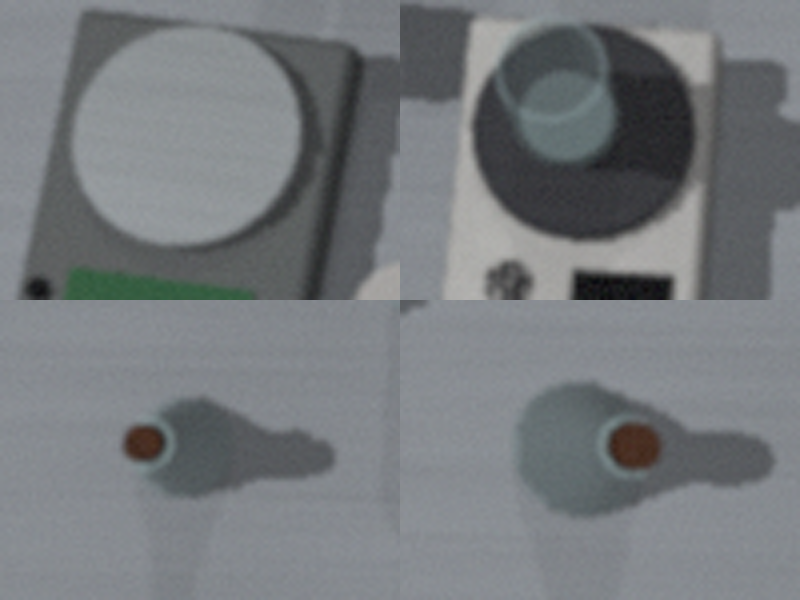

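View pics/c2.png

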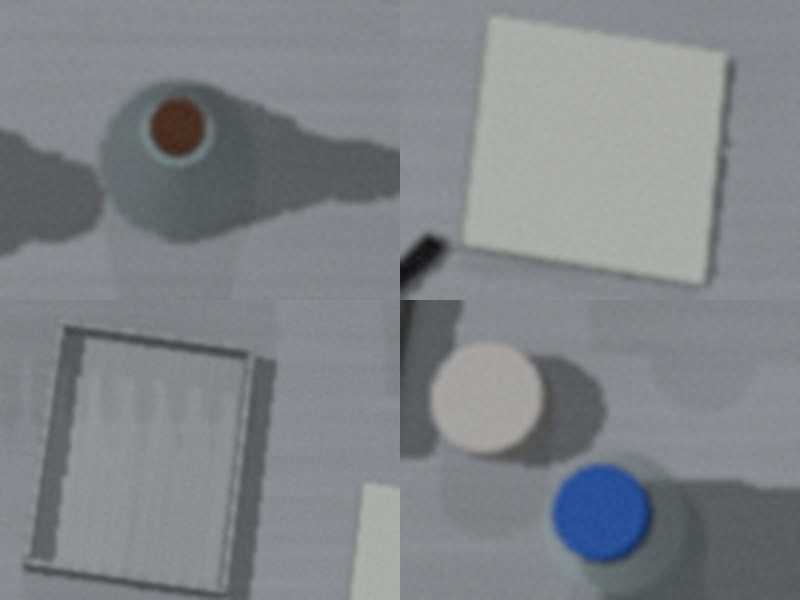

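The crops give the centres at 4x scale. The small flask (foot about 25 px across) is on the left, the medium (33 px) on the right, and the large (40 px) near the centre. The jar with the black lid is at (404,305). Now the positions.

Run:
```python
from h import *
np.set_printoptions(precision=4,suppress=True)
for n,u,v,z in [('pan',146.5,218.9,.04),('plate',261,177.9,.05),('beaker rim',253.1,162.75,.12),('beaker base',256.5,174.2,.052),('S cork',161,345.75,.076),('S foot',172.5,346.75,.005),('M cork',488.75,356.75,.1),('M foot',475.5,357.4,.005),('L cork',324.5,286.75,.125),('L foot',324.5,295.25,.005),('tile',489.2,237.25,.01),('tray',384.7,195.8,.025),('bottle',230.5,293.5,.13),('whitejar',202,265,.05),('amberjar',404,305,.06),('blue rim',191,142,.07),('blue rim2',199,157,.07),('bench item handle',447,262,0),('bigbottles',256,168,.12)]:
    print(n,px('top0',u,v,z))
```

```text
pan [0.5835 0.3342 0.04  ]
plate [0.6666 0.1152 0.05  ]
beaker rim [0.6719 0.1228 0.12  ]
beaker base [0.6733 0.124  0.052 ]
S cork [0.3427 0.2779 0.076 ]
S foot [0.343  0.2756 0.005 ]
M cork [ 0.3314 -0.2962  0.1   ]
M foot [ 0.3313 -0.2989  0.005 ]
L cork [ 0.4455 -0.0105  0.125 ]
L foot [ 0.445  -0.0116  0.005 ]
tile [ 0.5638 -0.3354  0.01  ]
tray [ 0.6415 -0.1281  0.025 ]
bottle [0.4309 0.1506 0.13  ]
whitejar [0.4932 0.2195 0.05  ]
amberjar [ 0.4227 -0.1572  0.06  ]
blue rim [0.7307 0.2512 0.07  ]
blue rim2 [0.7002 0.2338 0.07  ]
bench item handle [ 0.5148 -0.2525  0.    ]
bigbottles [0.6619 0.1171 0.12  ]
```

>>> send_rows:
  plan:
    - [[-23.9,21.13,0,0,0,16.32],[-23.9,21.13,0,0,0,16.32],[-23.9,21.13,0,0,0,16.32],[-23.9,21.13,0,0,0,16.32],[-23.9,21.13,0,0,0,16.32],[-23.9,21.13,0,0,0,16.32],[-23.9,21.13,0,0,0,16.32],[-23.9,21.13,0,0,0,16.32]]
  fingers: 1

```text
clock: 0.77
tool_pos: [0.3605, -0.3752, 0.2265]
orientation: [180.0, 0.0, -180.0]
force: [-0.2, 0.4, 0.5]
opening: 0.0879
gripper_force: 0.0
```

>>> send_rows:
  plan:
    - [[-16.3,25.5,0,0,0,0],[-16.3,25.5,0,0,0,0],[-16.3,25.5,0,0,0,0],[-16.3,25.5,0,0,0,0],[-16.3,25.5,0,0,0,0],[-16.3,25.5,0,0,0,0],[-16.3,25.5,0,0,0,0],[-16.3,25.5,0,0,0,0]]

```text
clock: 1.43
tool_pos: [0.525, -0.1189, 0.2263]
orientation: [180.0, 0.0, -179.8]
force: [0.4, -0.1, 0.7]
opening: 0.0878
gripper_force: 0.0
```

>>> send_rows:
  plan:
    - [[-15.0,24.6,0,0,0,0],[-15.0,24.6,0,0,0,0],[-15.0,24.6,0,0,0,0],[-15.0,24.6,0,0,0,0],[-15.0,24.6,0,0,0,0],[-15.0,24.6,0,0,0,0],[-15.0,24.6,0,0,0,0],[-15.0,24.6,0,0,0,0]]

```text
clock: 2.1
tool_pos: [0.6749, 0.1283, 0.2243]
orientation: [-180.0, -0.1, -179.8]
force: [0.1, -1.0, -1.0]
opening: 0.0877
gripper_force: 0.0
```

Run:
```python
from h import *
s=snap('wrist','w1'); print(ctrl.get_obs()['tool_pos'])
for p in [(.673,.123,.12),(.673,.123,.05),(.6666,.1152,.05)]: print(p,proj('w1',p))
```

```text
[0.67345988 0.12604742 0.22439368]
(0.673, 0.123, 0.12) [314.6413207  235.76735005]
(0.673, 0.123, 0.05) [315.91851038 214.4875577 ]
(0.6666, 0.1152, 0.05) [307.87357994 208.03269613]
```

View pics/w1.png

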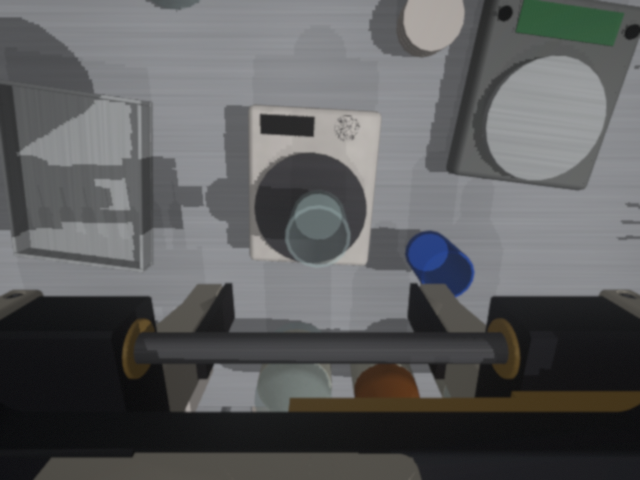

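Wrist view: beaker rim centre (318,233) and plate centre (310,205). Both match the predictions to about 3 px (about 2.5 mm), and the open fingers straddle the beaker. Descending.

>>> send_rows:
  plan:
    - [[0,0.1,3,0,0,0],[0.1,0.1,6,0,0,0],[0.1,0.1,9,0,0,0],[0.1,0.1,11,0,0,0],[0.1,0.1,12.5,0,0,0],[0.1,0.1,13.5,0,0,0],[0.1,0.1,14,0,0,0],[0.1,0.1,14,0,0,0]]

```text
clock: 2.82
tool_pos: [0.6711, 0.1235, 0.0857]
orientation: [-180.0, -0.1, 180.0]
force: [0.3, 0.3, -1.1]
opening: 0.0874
gripper_force: 0.0
```

>>> send_rows:
  plan:
    - [[0,0,0,0,0,0],[0,0,0,0,0,0],[0,0,0,0,0,0],[0,0,0,0,0,0],[0,0,0,0,0,0],[0,0,0,0,0,0],[0,0,0,0,0,0],[0,0,0,0,0,0]]
  fingers: 0

```text
clock: 3.48
tool_pos: [0.6718, 0.1242, 0.087]
orientation: [180.0, 0.0, -180.0]
force: [-0.2, 0.9, 2.5]
opening: 0.0516
gripper_force: 30.0
```

>>> send_rows:
  plan:
    - [[0,0,-0.3,0,0,0],[0,0,-1,0,0,0],[0,0,-2,0,0,0],[0,0,-3.2,0,0,0],[0,0,-4.4,0,0,0],[0,0,-5.3,0,0,0],[0,0,-5.8,0,0,0],[0,0,-6,0,0,0]]

```text
clock: 4.15
tool_pos: [0.6722, 0.1244, 0.1484]
orientation: [179.9, 0.1, -180.0]
force: [1.1, -0.3, -0.9]
opening: 0.0513
gripper_force: 30.0
```

>>> send_rows:
  plan:
    - [[0.1,-0.8,0,0,0,0],[0.3,-2.4,0,0,0,0],[0.6,-4.8,0,0,0,0],[0.9,-7.2,0,0,0,0],[1.2,-9.6,0,0,0,0],[1.5,-12,0,0,0,0],[1.7,-14.4,0,0,0,0],[2.0,-16.8,0,0,0,0]]

```text
clock: 4.82
tool_pos: [0.6505, -0.0463, 0.1457]
orientation: [-180.0, -0.1, 180.0]
force: [0.7, -0.9, -1.3]
opening: 0.051
gripper_force: 30.0
```

>>> send_rows:
  plan:
    - [[0.3,-2.4,0,0,0,0],[0.6,-4.6,0,0,0,0],[0.8,-6.4,0,0,0,0],[1.0,-7.6,0,0,0,0],[1.0,-8.2,0,0,0,0],[1.0,-8.4,0,0,0,0],[1.0,-8.4,0,0,0,0],[1.0,-8.4,0,0,0,0]]

```text
clock: 5.48
tool_pos: [0.6417, -0.1274, 0.1464]
orientation: [180.0, -0.0, -180.0]
force: [0.6, -0.0, -1.1]
opening: 0.0512
gripper_force: 30.0
```

>>> send_rows:
  plan:
    - [[0,0,0.5,0,0,0],[0,0,2,0,0,0],[0,0,4,0,0,0],[0,0,6,0,0,0],[0,0,7.6,0,0,0],[0,0,8.8,0,0,0],[0,0,9.4,0,0,0],[0,0,9.6,0,0,0]]

```text
clock: 6.15
tool_pos: [0.6412, -0.1274, 0.0493]
orientation: [-180.0, -0.1, -180.0]
force: [-0.7, 0.1, 0.5]
opening: 0.051
gripper_force: 30.0
```

>>> send_rows:
  plan:
    - [[0,0,0.3,0,0,0],[0,0,0.5,0,0,0],[0,0,0.7,0,0,0],[0,0,0.8,0,0,0],[0,0,0.9,0,0,0],[0,0,0.95,0,0,0],[0,0,1.0,0,0,0],[0,0,1.0,0,0,0]]

```text
clock: 6.82
tool_pos: [0.6418, -0.1279, 0.041]
orientation: [-180.0, 0.0, -180.0]
force: [-0.4, -0.2, 1.1]
opening: 0.0513
gripper_force: 30.0
```

>>> send_rows:
  plan:
    - [[0,0,0.03,0,0,0],[0,0,0.06,0,0,0],[0,0,0.1,0,0,0],[0,0,0.1,0,0,0],[0,0,0.1,0,0,0]]

```text
clock: 7.23
tool_pos: [0.6418, -0.1279, 0.0409]
orientation: [-180.0, 0.0, -180.0]
force: [-3.3, 1.1, 8.6]
opening: 0.0507
gripper_force: 30.0
```

>>> send_rows:
  plan:
    - [[0,0,-0.06,0,0,0],[0,0,-0.06,0,0,0],[0,0,-0.06,0,0,0]]

```text
clock: 7.48
tool_pos: [0.6418, -0.1279, 0.0409]
orientation: [-180.0, 0.0, -180.0]
force: [-2.4, 0.4, 6.2]
opening: 0.0515
gripper_force: 30.0
```

>>> send_rows:
  plan:
    - [[0,0,0,0,0,0],[0,0,0,0,0,0],[0,0,0,0,0,0],[0,0,0,0,0,0],[0,0,0,0,0,0],[0,0,0,0,0,0],[0,0,0,0,0,0],[0,0,0,0,0,0]]
  fingers: 1

```text
clock: 8.15
tool_pos: [0.6416, -0.1279, 0.0401]
orientation: [-180.0, -0.0, 180.0]
force: [-0.4, 0.5, -0.9]
opening: 0.0869
gripper_force: 0.0
```

>>> send_rows:
  plan:
    - [[0,0,-1,0,0,0],[0,0,-4,0,0,0],[0,0,-8,0,0,0],[0,0,-12,0,0,0],[0,0,-15,0,0,0],[0,0,-17,0,0,0],[0,0,-18,0,0,0],[0,0,-18,0,0,0]]

```text
clock: 8.82
tool_pos: [0.6428, -0.128, 0.2237]
orientation: [-180.0, 0.3, -180.0]
force: [0.3, 0.8, -0.6]
opening: 0.0874
gripper_force: 0.0
```

>>> send_rows:
  plan:
    - [[19.7,11.7,0,0,0,0],[19.7,11.7,0,0,0,0],[19.7,11.7,0,0,0,0],[19.7,11.7,0,0,0,0],[19.7,11.7,0,0,0,0],[19.7,11.7,0,0,0,0],[19.7,11.7,0,0,0,0],[19.7,11.7,0,0,0,0]]

```text
clock: 9.48
tool_pos: [0.4434, -0.0104, 0.2197]
orientation: [180.0, -0.0, -179.9]
force: [-0.3, 0.2, 0.6]
opening: 0.0877
gripper_force: 0.0
```

Run:
```python
from h import *
s=snap('wrist','w2'); print(ctrl.get_obs()['tool_pos'])
a=snap('top','top1')
cv2.imwrite('pics/m2.png',np.hstack([cv2.resize(s['img'][:,:,::-1],(400,300)),cv2.resize(a['img'][100:325,180:480,::-1],(400,300))]))
for p in [(.445,-.011,.125)]: print(p,proj('w2',p)*.625)
print(proj('top1',(.6415,-.128,.074)))
```

```text
[ 0.44430305 -0.01068661  0.21966531]
(0.445, -0.011, 0.125) [200.34697961 152.41864655]
[387.58303715 188.28129901]
```

View pics/m2.png

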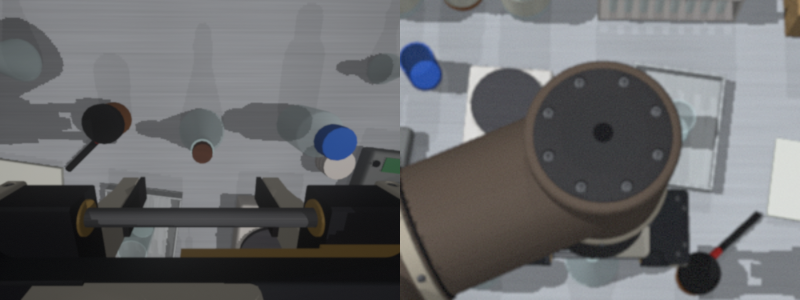

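The cork is at (202,152) in the wrist view, as predicted, and the beaker stands in the tray (seen in both views). Descending onto the large flask.

>>> send_rows:
  plan:
    - [[0,0,3,0,0,0],[0,0,6,0,0,0],[0,0,8.5,0,0,0],[0,0,10.5,0,0,0],[0,0,12,0,0,0],[0,0,12.8,0,0,0],[0,0,13.1,0,0,0],[0,0,13.1,0,0,0]]

```text
clock: 10.25
tool_pos: [0.4447, -0.0113, 0.0884]
orientation: [-179.9, -0.1, 180.0]
force: [0.9, 0.4, 0.6]
opening: 0.0876
gripper_force: 0.0
```

>>> send_rows:
  plan:
    - [[0,0,0,0,0,0],[0,0,0,0,0,0],[0,0,0,0,0,0],[0,0,0,0,0,0],[0,0,0,0,0,0],[0,0,0,0,0,0],[0,0,0,0,0,0],[0,0,0,0,0,0]]
  fingers: 0

```text
clock: 10.92
tool_pos: [0.4447, -0.0108, 0.0893]
orientation: [180.0, 0.0, -180.0]
force: [-0.0, -0.1, 0.4]
opening: 0.0398
gripper_force: 0.0
```

>>> send_rows:
  plan:
    - [[0,0,0,0,0,0],[0,0,0,0,0,0],[0,0,0,0,0,0]]

```text
clock: 11.17
tool_pos: [0.4446, -0.0108, 0.0891]
orientation: [180.0, -0.0, 180.0]
force: [-0.2, 0.7, -0.7]
opening: 0.0293
gripper_force: 29.9
```

>>> send_rows:
  plan:
    - [[0,0,-0.3,0,0,0],[0,0,-1.2,0,0,0],[0,0,-2.8,0,0,0],[0,0,-4.8,0,0,0],[0,0,-6.8,0,0,0],[0,0,-8.6,0,0,0],[0,0,-9.6,0,0,0],[0,0,-10,0,0,0]]

```text
clock: 11.83
tool_pos: [0.4455, -0.0107, 0.1917]
orientation: [179.9, 0.2, -180.0]
force: [0.4, 0.4, -1.3]
opening: 0.0294
gripper_force: 29.9
```

>>> send_rows:
  plan:
    - [[-0.7,0.4,0,0,0,0],[-2.1,1.2,0,0,0,0],[-4.0,2.3,0,0,0,0],[-6.2,3.5,0,0,0,0],[-8.4,4.8,0,0,0,0],[-10.6,6.0,0,0,0,0],[-12.8,7.3,0,0,0,0],[-15.0,8.5,0,0,0,0]]

```text
clock: 12.5
tool_pos: [0.5956, 0.0749, 0.1876]
orientation: [-180.0, -0.1, 180.0]
force: [-0.1, 0.1, -0.6]
opening: 0.0295
gripper_force: 29.9
```

>>> send_rows:
  plan:
    - [[-2.0,1.1,0,0,0,0],[-3.8,2.2,0,0,0,0],[-5.3,3.0,0,0,0,0],[-6.3,3.6,0,0,0,0],[-6.9,3.9,0,0,0,0],[-7.1,4.1,0,0,0,0],[-7.1,4.1,0,0,0,0],[-7.1,4.1,0,0,0,0]]

```text
clock: 13.17
tool_pos: [0.6651, 0.1149, 0.1887]
orientation: [-180.0, -0.1, 180.0]
force: [-0.4, -0.1, -1.7]
opening: 0.0294
gripper_force: 29.9
```

>>> send_rows:
  plan:
    - [[0,0,0.3,0,0,0],[0,0,0.9,0,0,0],[0,0,1.8,0,0,0],[0,0,2.7,0,0,0],[0,0,3.5,0,0,0],[0,0,4.0,0,0,0],[0,0,4.3,0,0,0],[0,0,4.5,0,0,0]]

```text
clock: 13.83
tool_pos: [0.6655, 0.115, 0.1434]
orientation: [-180.0, -0.0, 180.0]
force: [-0.3, 0.3, -1.5]
opening: 0.0291
gripper_force: 29.9
```

>>> send_rows:
  plan:
    - [[0,0,0.1,0,0,0],[0,0,0.2,0,0,0],[0,0,0.3,0,0,0],[0,0,0.37,0,0,0],[0,0,0.43,0,0,0],[0,0,0.48,0,0,0],[0,0,0.5,0,0,0],[0,0,0.5,0,0,0]]

```text
clock: 14.5
tool_pos: [0.6657, 0.1151, 0.1392]
orientation: [180.0, 0.0, 180.0]
force: [0.2, -0.2, -1.1]
opening: 0.0295
gripper_force: 29.9
```

>>> send_rows:
  plan:
    - [[0,0,0.03,0,0,0],[0,0,0.05,0,0,0],[0,0,0.05,0,0,0],[0,0,0.05,0,0,0]]

```text
clock: 14.83
tool_pos: [0.6659, 0.1152, 0.1391]
orientation: [180.0, 0.0, -180.0]
force: [0.2, -0.4, 1.3]
opening: 0.029
gripper_force: 29.9
```

>>> send_rows:
  plan:
    - [[0,0,0.03,0,0,0],[0,0,0.05,0,0,0],[0,0,0.05,0,0,0],[0,0,0.05,0,0,0]]

```text
clock: 15.17
tool_pos: [0.6661, 0.1154, 0.139]
orientation: [180.0, 0.1, -180.0]
force: [-0.5, 1.0, 5.3]
opening: 0.0296
gripper_force: 29.9
```

>>> send_rows:
  plan:
    - [[0,0,-0.02,0,0,0],[0,0,-0.02,0,0,0],[0,0,-0.02,0,0,0],[0,0,-0.02,0,0,0],[0,0,-0.02,0,0,0],[0,0,-0.02,0,0,0],[0,0,-0.02,0,0,0],[0,0,-0.02,0,0,0]]
  fingers: 1

```text
clock: 15.83
tool_pos: [0.6656, 0.1151, 0.1383]
orientation: [-180.0, -0.0, 180.0]
force: [-0.1, -0.3, -0.4]
opening: 0.0768
gripper_force: 0.0
```

>>> send_rows:
  plan:
    - [[0,0,-0.02,0,0,0],[0,0,-1,0,0,0],[0,0,-3,0,0,0],[0,0,-5,0,0,0],[0,0,-7.5,0,0,0],[0,0,-9,0,0,0],[0,0,-10,0,0,0],[0,0,-10,0,0,0]]

```text
clock: 16.5
tool_pos: [0.6667, 0.1154, 0.2416]
orientation: [179.9, 0.2, -180.0]
force: [0.4, -1.1, 0.6]
opening: 0.0877
gripper_force: 0.0
```

>>> send_rows:
  plan:
    - [[16.5,-20.25,0,0,0,0],[16.5,-20.25,0,0,0,0],[16.5,-20.25,0,0,0,0],[16.5,-20.25,0,0,0,0],[16.5,-20.25,0,0,0,0],[16.5,-20.25,0,0,0,0],[16.5,-20.25,0,0,0,0]]

```text
clock: 17.08
tool_pos: [0.4963, -0.0903, 0.2377]
orientation: [180.0, -0.1, 179.9]
force: [-0.2, 0.0, -1.4]
opening: 0.0876
gripper_force: 0.0
```

>>> send_rows:
  plan:
    - [[17.0,-21.0,0,0,0,0],[17.0,-21.0,0,0,0,0],[17.0,-21.0,0,0,0,0],[17.0,-21.0,0,0,0,0],[17.0,-21.0,0,0,0,0],[17.0,-21.0,0,0,0,0],[17.0,-21.0,0,0,0,0],[17.0,-21.0,0,0,0,0]]

```text
clock: 17.75
tool_pos: [0.3278, -0.2991, 0.2376]
orientation: [180.0, -0.1, 179.8]
force: [0.0, 0.3, -0.6]
opening: 0.0879
gripper_force: 0.0
```

Run:
```python
from h import *
s=snap('wrist','w3'); print(ctrl.get_obs()['tool_pos'])
a=snap('top','top2')
cv2.imwrite('pics/m3.png',np.hstack([cv2.resize(s['img'][:,:,::-1],(400,300)),cv2.resize(a['img'][120:240,200:360,::-1],(400,300))]))
print(proj('w3',(.3313,-.2975,.1))*.625)
print((proj('top2',(.6665,.1152,.125+.05))-[200,120])*2.5+[400,0])
```

```text
[ 0.32896735 -0.29829576  0.23760825]
[201.92581959 144.1130819 ]
[534.26327173  86.83788426]
```

View pics/m3.png

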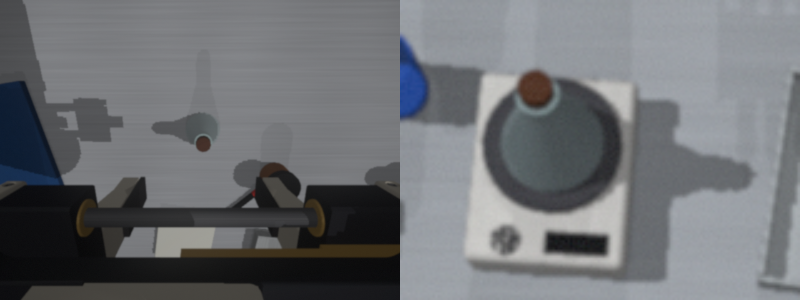

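The large flask is centred on the plate (cork at (535,89), expected (534,87)). The medium flask's cork is at (203,144) in the wrist view, as predicted. Descending.

>>> send_rows:
  plan:
    - [[0,0,4,0,0,0],[0,0,8,0,0,0],[0,0,11,0,0,0],[0,0,13.8,0,0,0],[0,0,15.8,0,0,0],[0,0,16.8,0,0,0],[0,0,17.2,0,0,0],[0,0,17.2,0,0,0]]

```text
clock: 18.52
tool_pos: [0.3306, -0.2965, 0.0653]
orientation: [180.0, -0.1, -179.9]
force: [-0.5, -0.2, -0.3]
opening: 0.0875
gripper_force: 0.0
```

>>> send_rows:
  plan:
    - [[0,0,0,0,0,0],[0,0,0,0,0,0],[0,0,0,0,0,0],[0,0,0,0,0,0],[0,0,0,0,0,0],[0,0,0,0,0,0],[0,0,0,0,0,0],[0,0,0,0,0,0]]
  fingers: 0

```text
clock: 19.18
tool_pos: [0.3307, -0.2974, 0.0665]
orientation: [-180.0, 0.0, 180.0]
force: [-0.7, -0.3, 0.3]
opening: 0.04
gripper_force: 0.0
```

>>> send_rows:
  plan:
    - [[0,0,0,0,0,0],[0,0,0,0,0,0],[0,0,0,0,0,0],[0,0,0,0,0,0]]

```text
clock: 19.52
tool_pos: [0.3305, -0.2973, 0.0662]
orientation: [180.0, -0.0, 180.0]
force: [0.1, 0.4, -2.0]
opening: 0.0253
gripper_force: 29.9
```

>>> send_rows:
  plan:
    - [[0,0,-0.4,0,0,0],[0,0,-1.8,0,0,0],[0,0,-4.4,0,0,0],[0,0,-7.6,0,0,0],[0,0,-11,0,0,0],[0,0,-14,0,0,0],[0,0,-16.2,0,0,0],[0,0,-17,0,0,0]]

```text
clock: 20.18
tool_pos: [0.3319, -0.2981, 0.2404]
orientation: [-179.9, 0.3, -180.0]
force: [0.6, -0.2, -1.3]
opening: 0.025
gripper_force: 29.9
```

>>> send_rows:
  plan:
    - [[-0.3,0.7,0,0,0,0],[-0.9,2.2,0,0,0,0],[-1.8,4.5,0,0,0,0],[-2.8,7.1,0,0,0,0],[-3.9,9.8,0,0,0,0],[-5.0,12.6,0,0,0,0],[-6.2,15.4,0,0,0,0],[-7.3,18.2,0,0,0,0]]

```text
clock: 20.85
tool_pos: [0.403, -0.1136, 0.2348]
orientation: [180.0, -0.1, 180.0]
force: [0.2, -0.4, -1.7]
opening: 0.0255
gripper_force: 29.9
```

>>> send_rows:
  plan:
    - [[-1.2,3.0,0,0,0,0],[-2.5,6.1,0,0,0,0],[-3.7,9.2,0,0,0,0],[-4.9,12.2,0,0,0,0],[-6.1,15.3,0,0,0,0],[-7.4,18.4,0,0,0,0],[-8.6,21.4,0,0,0,0],[-9.8,24.5,0,0,0,0]]

```text
clock: 21.52
tool_pos: [0.5008, 0.1314, 0.2344]
orientation: [-179.9, -0.1, -180.0]
force: [1.1, 0.2, -0.8]
opening: 0.0255
gripper_force: 29.9
```

>>> send_rows:
  plan:
    - [[-1.2,3,0,0,0,0],[-2.4,6,0,0,0,0],[-3.6,9,0,0,0,0],[-4.7,12,0,0,0,0],[-5.8,14.8,0,0,0,0],[-6.8,17.2,0,0,0,0],[-7.5,19,0,0,0,0],[-7.9,20,0,0,0,0]]

```text
clock: 22.18
tool_pos: [0.58, 0.3318, 0.2332]
orientation: [-179.9, -0.2, -179.9]
force: [-0.4, 0.2, -1.0]
opening: 0.0251
gripper_force: 29.9
```

>>> send_rows:
  plan:
    - [[-0.15,0.4,0.3,0,0,0],[-0.2,0.5,1.4,0,0,0],[-0.2,0.5,3.2,0,0,0],[-0.2,0.5,5.4,0,0,0],[-0.2,0.5,7.6,0,0,0],[-0.2,0.5,9.6,0,0,0],[-0.2,0.5,11.2,0,0,0],[-0.2,0.5,12,0,0,0]]

```text
clock: 22.85
tool_pos: [0.5808, 0.3323, 0.113]
orientation: [-179.9, -0.2, 179.9]
force: [-0.6, 0.0, -1.6]
opening: 0.0254
gripper_force: 29.9
```

>>> send_rows:
  plan:
    - [[0,0,0.3,0,0,0],[0,0,0.5,0,0,0],[0,0,0.65,0,0,0],[0,0,0.75,0,0,0],[0,0,0.83,0,0,0],[0,0,0.9,0,0,0],[0,0,0.95,0,0,0],[0,0,0.95,0,0,0]]

```text
clock: 23.52
tool_pos: [0.5827, 0.3347, 0.107]
orientation: [180.0, 0.0, -180.0]
force: [-1.2, 0.7, -1.2]
opening: 0.0251
gripper_force: 29.9
```

>>> send_rows:
  plan:
    - [[0,0,0.03,0,0,0],[0,0,0.05,0,0,0],[0,0,0.05,0,0,0],[0,0,0.05,0,0,0]]

```text
clock: 23.85
tool_pos: [0.5827, 0.3346, 0.1064]
orientation: [180.0, 0.0, 180.0]
force: [-0.3, -0.6, -0.9]
opening: 0.0253
gripper_force: 29.9
```

>>> send_rows:
  plan:
    - [[0,0,0.03,0,0,0],[0,0,0.05,0,0,0],[0,0,0.05,0,0,0],[0,0,0.05,0,0,0]]

```text
clock: 24.18
tool_pos: [0.5828, 0.3348, 0.1062]
orientation: [180.0, 0.0, -180.0]
force: [0.2, 0.4, 1.8]
opening: 0.0249
gripper_force: 29.9
```

>>> send_rows:
  plan:
    - [[0,0,0.03,0,0,0],[0,0,0.03,0,0,0],[0,0,0.03,0,0,0]]

```text
clock: 24.43
tool_pos: [0.5829, 0.3349, 0.1061]
orientation: [180.0, 0.0, -180.0]
force: [-0.6, -0.2, 4.8]
opening: 0.0249
gripper_force: 29.9
```

>>> send_rows:
  plan:
    - [[0,0,-0.02,0,0,0],[0,0,-0.02,0,0,0],[0,0,-0.02,0,0,0],[0,0,-0.02,0,0,0],[0,0,-0.02,0,0,0],[0,0,-0.02,0,0,0],[0,0,-0.02,0,0,0],[0,0,-0.02,0,0,0]]
  fingers: 1

```text
clock: 25.1
tool_pos: [0.5826, 0.3346, 0.1057]
orientation: [-180.0, -0.0, 180.0]
force: [0.1, -0.1, 0.2]
opening: 0.0726
gripper_force: 0.0
```

>>> send_rows:
  plan:
    - [[0,0,-0.02,0,0,0],[0,0,-1,0,0,0],[0,0,-3,0,0,0],[0,0,-6,0,0,0],[0,0,-9,0,0,0],[0,0,-11,0,0,0],[0,0,-12,0,0,0],[0,0,-12,0,0,0]]

```text
clock: 25.77
tool_pos: [0.5837, 0.3354, 0.2295]
orientation: [179.8, 0.2, -180.0]
force: [-0.2, 0.0, -0.4]
opening: 0.0874
gripper_force: 0.0
```

>>> send_rows:
  plan:
    - [[24.05,-5.8,0,0,0,0],[24.05,-5.8,0,0,0,0],[24.05,-5.8,0,0,0,0],[24.05,-5.8,0,0,0,0],[24.05,-5.8,0,0,0,0],[24.05,-5.8,0,0,0,0],[24.05,-5.8,0,0,0,0],[24.05,-5.8,0,0,0,0]]

```text
clock: 26.43
tool_pos: [0.3403, 0.2759, 0.2256]
orientation: [180.0, -0.0, -179.8]
force: [0.9, 1.5, 0.0]
opening: 0.0875
gripper_force: 0.0
```

Run:
```python
from h import *
s=snap('wrist','w4'); print(ctrl.get_obs()['tool_pos'])
a=snap('top','top3')
cv2.imwrite('pics/m4.png',np.hstack([cv2.resize(s['img'][:,:,::-1],(400,300)),cv2.resize(a['img'][160:280,70:230,::-1],(400,300))]))
print(proj('w4',(.3428,.2768,.076))*.625)
print((proj('top3',(.5835,.3342,.14))-[70,160])*2.5+[400,0])
```

```text
[0.34142366 0.2765278  0.22564727]
[201.30112268 140.93725809]
[548.71718355 111.71208827]
```

View pics/m4.png

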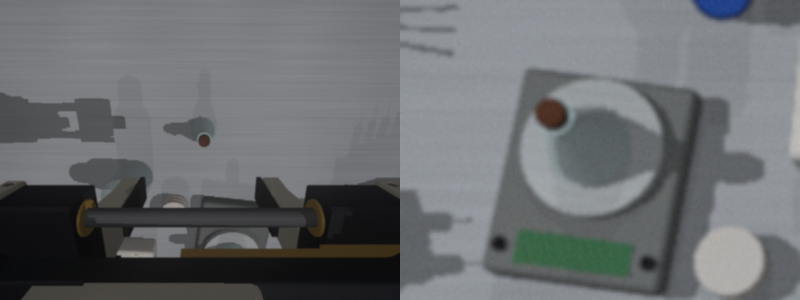

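The medium flask stands centred on the pan (cork at (551,113), expected (549,112)). The small flask's cork is at (204,140) in the wrist view. Descending.

>>> send_rows:
  plan:
    - [[0,0.1,4,0,0,0],[0,0.1,8,0,0,0],[0,0.1,11.5,0,0,0],[0,0.1,14.5,0,0,0],[0,0.1,16.5,0,0,0],[0,0.1,17.5,0,0,0],[0,0.1,17.9,0,0,0],[0,0.1,17.9,0,0,0]]

```text
clock: 27.2
tool_pos: [0.3425, 0.2768, 0.0452]
orientation: [-179.8, -0.1, 179.9]
force: [-0.7, -0.4, -0.2]
opening: 0.0879
gripper_force: 0.0
```

>>> send_rows:
  plan:
    - [[0,0,0,0,0,0],[0,0,0,0,0,0],[0,0,0,0,0,0],[0,0,0,0,0,0],[0,0,0,0,0,0],[0,0,0,0,0,0],[0,0,0,0,0,0],[0,0,0,0,0,0]]
  fingers: 0

```text
clock: 27.87
tool_pos: [0.3421, 0.2777, 0.0469]
orientation: [180.0, 0.0, -180.0]
force: [0.8, 0.9, -0.5]
opening: 0.0399
gripper_force: 0.0
```

>>> send_rows:
  plan:
    - [[0,0,0,0,0,0],[0,0,0,0,0,0],[0,0,0,0,0,0],[0,0,0,0,0,0],[0,0,0,0,0,0]]

```text
clock: 28.28
tool_pos: [0.3421, 0.2775, 0.0467]
orientation: [-180.0, -0.0, 180.0]
force: [-0.3, -0.3, 0.3]
opening: 0.0211
gripper_force: 29.7
```

>>> send_rows:
  plan:
    - [[0,0,-0.4,0,0,0],[0,0,-1.8,0,0,0],[0,0,-4.4,0,0,0],[0,0,-7.6,0,0,0],[0,0,-11,0,0,0],[0,0,-14,0,0,0],[0,0,-16.2,0,0,0],[0,0,-17,0,0,0]]

```text
clock: 28.95
tool_pos: [0.3431, 0.2788, 0.2208]
orientation: [179.7, 0.2, -180.0]
force: [-0.7, -0.0, -0.2]
opening: 0.0214
gripper_force: 29.7
```

>>> send_rows:
  plan:
    - [[-0.3,-0.7,0,0,0,0],[-0.8,-2.2,0,0,0,0],[-1.6,-4.5,0,0,0,0],[-2.6,-7.1,0,0,0,0],[-3.5,-9.8,0,0,0,0],[-4.5,-12.6,0,0,0,0],[-5.6,-15.4,0,0,0,0],[-6.6,-18.2,0,0,0,0]]

```text
clock: 29.62
tool_pos: [0.4075, 0.0934, 0.2152]
orientation: [-179.9, -0.1, -180.0]
force: [0.5, 0.7, -0.5]
opening: 0.0211
gripper_force: 29.7
```

>>> send_rows:
  plan:
    - [[-1.1,-3.0,0,0,0,0],[-2.2,-6.1,0,0,0,0],[-3.3,-9.2,0,0,0,0],[-4.4,-12.2,0,0,0,0],[-5.5,-15.3,0,0,0,0],[-6.6,-18.4,0,0,0,0],[-7.7,-21.4,0,0,0,0],[-8.8,-24.5,0,0,0,0]]

```text
clock: 30.28
tool_pos: [0.4951, -0.1514, 0.2148]
orientation: [180.0, -0.2, 180.0]
force: [0.1, 1.5, 0.8]
opening: 0.0208
gripper_force: 29.7
```

>>> send_rows:
  plan:
    - [[-1.1,-3,0,0,0,0],[-2.2,-6,0,0,0,0],[-3.2,-8.8,0,0,0,0],[-4.1,-11.4,0,0,0,0],[-5,-13.8,0,0,0,0],[-5.7,-15.8,0,0,0,0],[-6.3,-17.4,0,0,0,0],[-6.6,-18.3,0,0,0,0]]

```text
clock: 30.95
tool_pos: [0.5612, -0.3342, 0.2139]
orientation: [179.9, -0.2, 179.9]
force: [-0.2, 0.3, -1.2]
opening: 0.0214
gripper_force: 29.7
```

>>> send_rows:
  plan:
    - [[-0.1,-0.2,0.4,0,0,0],[-0.1,-0.3,2,0,0,0],[-0.1,-0.3,4.6,0,0,0],[-0.1,-0.3,7.6,0,0,0],[-0.1,-0.3,10.4,0,0,0],[-0.1,-0.3,12.8,0,0,0],[-0.1,-0.3,14.2,0,0,0],[-0.1,-0.3,14.8,0,0,0]]

```text
clock: 31.62
tool_pos: [0.5607, -0.3337, 0.0652]
orientation: [179.9, -0.3, -180.0]
force: [-0.3, 0.7, -1.6]
opening: 0.021
gripper_force: 29.7
```

>>> send_rows:
  plan:
    - [[0,0,0.3,0,0,0],[0,0,0.55,0,0,0],[0,0,0.75,0,0,0],[0,0,0.9,0,0,0],[0,0,1.0,0,0,0],[0,0,1.08,0,0,0],[0,0,1.15,0,0,0],[0,0,1.15,0,0,0]]

```text
clock: 32.28
tool_pos: [0.5632, -0.3354, 0.0574]
orientation: [-180.0, 0.0, 180.0]
force: [0.5, 0.4, -0.2]
opening: 0.0211
gripper_force: 29.7
```

>>> send_rows:
  plan:
    - [[0,0,0.03,0,0,0],[0,0,0.05,0,0,0],[0,0,0.05,0,0,0],[0,0,0.05,0,0,0]]

```text
clock: 32.62
tool_pos: [0.5631, -0.3354, 0.0568]
orientation: [180.0, -0.0, 180.0]
force: [-0.9, 0.6, -1.4]
opening: 0.0213
gripper_force: 29.7
```

>>> send_rows:
  plan:
    - [[0,0,0.03,0,0,0],[0,0,0.05,0,0,0],[0,0,0.05,0,0,0],[0,0,0.05,0,0,0]]

```text
clock: 32.95
tool_pos: [0.5633, -0.3354, 0.0565]
orientation: [-180.0, 0.0, -180.0]
force: [-0.5, 1.9, 1.8]
opening: 0.0212
gripper_force: 29.7
```

>>> send_rows:
  plan:
    - [[0,0,0.03,0,0,0],[0,0,0.03,0,0,0],[0,0,0.03,0,0,0]]

```text
clock: 33.2
tool_pos: [0.5635, -0.3354, 0.0565]
orientation: [-180.0, 0.0, -180.0]
force: [0.0, 1.3, 6.0]
opening: 0.0211
gripper_force: 29.8
```

>>> send_rows:
  plan:
    - [[0,0,-0.02,0,0,0],[0,0,-0.02,0,0,0],[0,0,-0.02,0,0,0],[0,0,-0.02,0,0,0],[0,0,-0.02,0,0,0],[0,0,-0.02,0,0,0],[0,0,-0.02,0,0,0],[0,0,-0.02,0,0,0]]
  fingers: 1

```text
clock: 33.87
tool_pos: [0.5631, -0.3354, 0.0561]
orientation: [180.0, -0.0, 180.0]
force: [-0.3, -0.0, -0.0]
opening: 0.0691
gripper_force: 0.0
```

>>> send_rows:
  plan:
    - [[0,0,-0.02,0,0,0],[0,0,-1,0,0,0],[0,0,-3,0,0,0],[0,0,-6,0,0,0],[0,0,-10,0,0,0],[0,0,-14,0,0,0],[0,0,-17,0,0,0],[0,0,-18,0,0,0]]

```text
clock: 34.53
tool_pos: [0.565, -0.3365, 0.2436]
orientation: [-179.8, 0.5, -180.0]
force: [1.0, -1.1, 1.1]
opening: 0.0878
gripper_force: 0.0
```

>>> send_rows:
  plan:
    - [[20,0,0,0,0,0],[20,0,0,0,0,0],[20,0,0,0,0,0],[20,0,0,0,0,0],[20,0,0,0,0,0],[20,0,0,0,0,0],[20,0,0,0,0,0],[20,0,0,0,0,0]]

```text
clock: 35.2
tool_pos: [0.3634, -0.3356, 0.237]
orientation: [-180.0, 0.1, 180.0]
force: [-0.1, 0.3, 0.2]
opening: 0.0881
gripper_force: 0.0
```

Run:
```python
from h import *
a=snap('top','top4'); snap('scene','scene4')
print(proj('top4',(.5638,-.3354,.086)),proj('top4',(.6415,-.128,.074)))
```

```text
[501.3263521  228.24569434] [387.58303715 188.28129901]
```

View pics/top4.png

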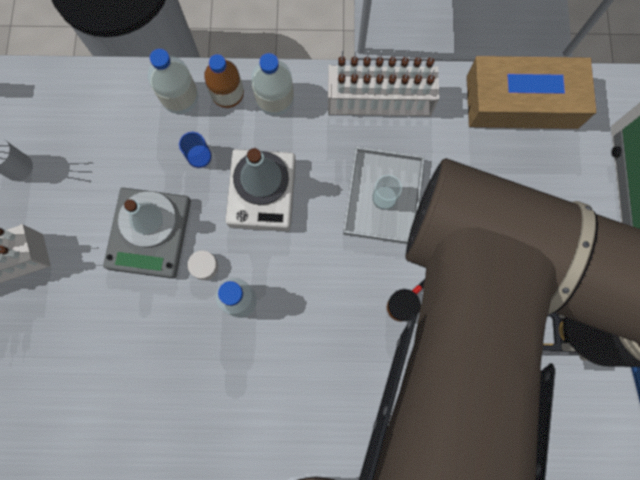

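View pics/scene4.png

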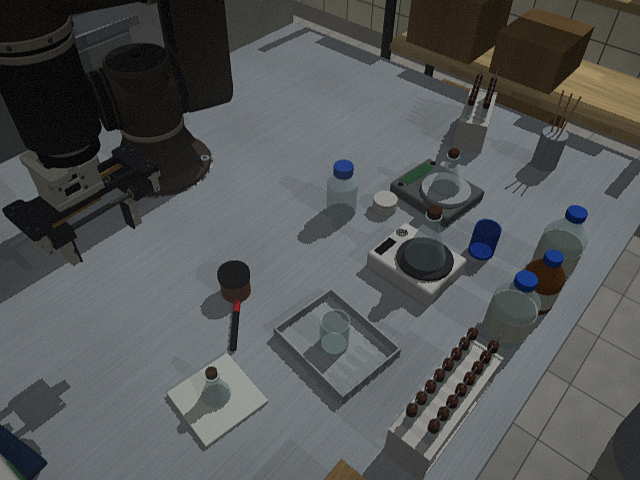

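The pictures show all four pieces upright: the beaker in the tray, the large flask on the stirrer, the medium on the balance and the small in the middle of the tile (foot about (215,397), tile centre (217,399)). The bottle and jar have not moved, and the arm is clear.

```bash
python3 -c "
from plant import ctrl
print(ctrl.close_job())"
```

```text
the job is handed in; nothing more can be done
None
```

The job is handed in, finished in about 35 s of the 128 s allowed: the beaker stands in the tray and the large, medium and small flasks stand upright on the stirrer, balance and tile, set out in that order, with the bottle and jar left where they were.

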